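Take the dip basket off the keeper hook

TASK

Take the basket with the bush off its deep hook and stand it upright in the tin tray, flat on the tray's floor, bush still inside and the basket kept upright all the way. The bar must be lifted past the hook's tip, pushing the sprung keeper up gently by feel without running it hard against its stop, before you draw it out; never force the hook or its stand, lower the basket gently all the way to the tray's floor before letting go, and leave the other things where they are.

Things in the scene. Friction and masses are not known exactly. Their poses are not given: they have to be found in the camera images.
- hook_stand: Grey steel hook stand bolted to the bench: base plate 150x100x12 mm, square column behind (x = 78 mm), from which a 12 mm arm reaches forward at saddle height. Origin on the bench straight below the saddle; x from the hook's open mouth back to the column (mouth opens toward -x), z up. Pressing on any part of it with over 25 N damages it.
- saddle (a point): The hook's bottom, top of the arm, 157 mm above the bench. In front stands the red tip, 7 mm thick, 28 wide (x = -9.5 to -16.5 mm). It belongs to a red C bracket clamped at a height that changes and is not reported: tip top 24 to 52 mm above the saddle. The bracket reaches to 87 mm at most above the saddle (guide pins 107 when pushed up), x = -18 to +28 mm, 20 mm wide.
- keeper_ref (a point): Fixed point 38 mm above the saddle, near the yellow sprung keeper (x = -18 to +14 mm, flat underside). Shut, the keeper rests on the tip's top, so its underside is at the tip's unreported height. Pushed up by the bar it starts at about 5 N, gives at 300 N/m, hard stop after 14 mm. The bar (10 mm) must raise it by over 10 mm to pass over the tip; it springs shut after.
- basket: Aluminium dip basket 90x90x35 mm, walls and floor 4 mm, with the bush 0.4 to 0.65 kg. Origin under the centre of its floor, z up. Two 8 mm uprights at y = +-41 mm carry hanging bar and wooden handle; this closed frame surrounds the bracket, so it comes off only through the mouth. At the start it hangs, axes about parallel to the stand's, underside 30 mm above the bench.
- basket_bar (a point): Centre of the basket's hanging bar (steel, 10 mm thick, round in the middle where it rests on the saddle, square beside it, so it does not ride up over the tip, along the basket's y axis), 132 mm above the basket's origin. It lies in the hook at the start, its underside on the saddle.
- basket_handle (a point): Centre of the basket's wooden handle, 242 mm above its origin: a bar 16 mm thick (along the basket's x), 22 mm high, 90 mm long (along its y). Grip it across its thickness, fingers to either side along x.
- bush: Bronze flanged bush, 45 mm across, 30 mm high, loose in the basket. Origin under its centre.
- tray: Shallow dark tin tray, 150 (x) by 240 (y) by 24 mm, walls and floor 2 mm, fast to the bench. Origin under the centre of its floor, z up. More than 60 N on it is not gentle. A tool chest 430 mm high stands behind it (front at about world x = 0.58 m, right side at about y = -0.03 m): carry in front of it.
- flux: Bystander: yellow tin with a tan lid (61 mm across, 50 high). Origin under its centre.
- stone: Bystander: grey oil stone (50x150x26 mm, lying). Origin under its centre.
- spanner: Bystander: small double-ended spanner (167 mm long, 7 thick). Origin under its centre.
- steel_bush: Bystander: grey steel bush (38 mm across, 34 high). Origin under its centre.
- grease: Bystander: green tin with a tan lid (71 mm across, 60 high). Origin under its centre.
Not all that is in view belongs to the job. What is shaped like the bush but black or purple is not meant.

How it is judged:
By the outcome, as a careful person would: the job done as asked, in the order asked, and still so for the second after the job is handed in, with the robot touching nothing.
It also fails if it takes over 67 s, if anything falls off the work surface, if the arm or the gripper's body presses on something with over 40 N, if the wrist force passes 120 N, or if a joint passes its speed limit or range.

ROBOT

A 6-joint arm with a two-finger parallel gripper is mounted at the origin on a cart in front of the work surface, level with it; the furniture and walls round the work are solid. World frame = base frame: x ahead of the robot, y to its left, z up, the work surface at z = 0. Lengths are in mm, angles in rad, forces in N, time in s.
With the tool pointing down it reaches from about 250 to 725 mm from the base axis. Payload 9.7 kg.
Tool frame: the origin (TCP) lies midway between the tips of the shut fingers; the grasp point (between the pads) lies 19 mm behind it; z points along the fingers, y is the line along which they close (so a half turn about z gives the same grasp; the last joint's range is limited). The gripper opens to 85 mm and grips with 20 to 120 N. Pads are 22 mm wide; open, the fingers measure 114 mm over their backs; the gripper's body (76 mm by 85 mm) begins 54 mm behind the grasp point. The pads swing forward as they close: fully open they stand 13 mm farther back than shut.
Start: joints at [-1.211, 0.087, 0.176, 1.66, 0, 1.571], TCP at [193.645, -514.78, 231.284] pointing down, gripper open.
Joint ranges: [-3.13, 3.13], [-0.85, 1.81], [-1.15, 1.24], [-2.2, 2.28], [-1.44, 1.52], [-3.14, 3.14]. Speed limits (rad/s): [2.22, 2.22, 2.57, 3.14, 3.14, 3.14].

INTERFACE

Orientations are given as [roll, pitch, yaw] about the fixed x, y, z axes, in that order (R = Rz(yaw) Ry(pitch) Rx(roll)).
In Python, from station import arm gives the robot as it stands.
- The arm moves only by the tool servo_tool, never from a script. Its argument "targets" is a list of rows, each a list of 6 numbers: the shift along the tool's x, y, z in mm, then the turn, a rotation vector about the tool's x, y, z in rad. A call has 1 to 20 rows; each row shifts and turns the commanded pose from where the row before left it, along the tool's axes as they then stand; what a row does not reach is not made up. A row lasts 1/12 s, in which the tool goes at most 41.7 mm and 7.16 degrees, less where a joint would pass 70% of its speed; a pose out of reach is approached as far as the arm can. A call with a gripper value outside its range is refused whole. "fingers" is the opening, from 0 (shut) to 1 (fully open), set as the call begins (left out, the last holds). The fingers move at their own pace and stop on an object; "squeeze" is the grip in N (left out, the last holds). Time passes only in rows, so rows that do not move let the fingers close. It gives the time, the measured TCP pose, the force, the opening and the grip force at its end, in the units of the state.
- arm.sense(): the state, without advancing time (a new reading comes with each control period).
- arm.grab_frame(name): name is "scene" or "side" or "wrist"; returns (picture, depth): 480x640x3 uint8, red, green, blue; 480x640 float32, mm along the optical axis (not along the pixel's ray), 0 where there is no reading.
- arm.camera_model(name): a dict with "fovy" (degrees; the focal length in pixels is half the picture's height over the tangent of half this angle, whatever the lens; pixels are square), "cx", "cy" (the principal point, pixels), "R" (3x3) and "t" (3): a world point X has camera coordinates R X + t; the wrist camera has in their place "hand_eye" (4x4, takes a point from camera to tool coordinates, whose origin is the TCP and whose axes are the flange's). Camera axes: x right, y down, z forward; pixel columns grow to the right and rows downward; lengths in mm; the calibration is good to about 2 mm. The wrist camera is an equidistant fisheye: a pixel r from the principal point sees the ray r / f radians off the axis. A picture is of the moment at which its call begins: read the wrist's pose just before it. camera_model takes no time and is no camera call.
- arm.hand_in(): hands the job in; it is judged then, once.
Trained networks look in the newest picture that a camera, given by its name, has taken for a name from the list of things; names that differ only in an ending like _2 or _b are one class to them, and where a whole thing is asked for, a point or a joint stands for the part that bears it (a point fixed in the world has none). Each returns a list of dicts, best first, with "conf" (0 to 1); they miss things now and then, are a little off and sometimes report something else, mostly with a low value. They report only what shows in the picture. A call takes as long as a camera call. They do not tell look-alikes from the thing itself.
- arm.recognise(camera, label): "xy" ([column, row] in pixels, amid what is visible of it).
- arm.trace(camera, label): "region" (480x640 bool, what is visible of it) and "xy" ([column, row] in pixels, amid what is visible of it).
- arm.mark_of(camera, label): "xy" ([column, row] in pixels: a listed point, or the origin of a listed thing).
The state is a dict: "time": time; "q": joint angles; "dq": joint speeds; "joint_torque": joint torques, N m; "eef_pos": TCP position; "eef_rot": TCP orientation; "ft_force": force on the tool from outside, world axes, zero at the start; "moment": the same for the moment, N m; "gripper_width": finger opening in mm; "grip_force": force on a finger pad.
Only numpy, scipy, OpenCV 4.12 (cv2) and the standard library are available. Lean on these libraries where they do the work, as an engineer would, in place of code of your own. Each camera call takes 0.05 s, during which the arm holds its last target. There are 200 camera calls.

## Working session

There is one attempt and no reset: what is moved stays moved. The work goes in short steps, Python scripts to look and compute and a tool call to move; the robot and the scene stay as the last step left them, time stands still between calls to the robot, and variables do not carry over. Pictures are saved under pics/ and viewed, at most 10 in all, crops included, and the job is handed in when it is done.

Besides the shell and the picture viewer there is one more tool, called after "Emit:" by a JSON object that holds its "api" and its "payload". servo_tool: Moves the arm, as the interface text tells. Its arguments: {"type":"object","properties":{"targets":{"type":"array"},"fingers":{"type":"number"},"squeeze":{"type":"number"}},"required":["targets"]}

```bash
mkdir -p pics; ls; cat > h.py <<'E'
import numpy as np, cv2
from station import arm
from scipy.spatial.transform import Rotation as Ro
def px2w(cam,xy,d):
    m=arm.camera_model(cam); f=240/np.tan(np.radians(m['fovy'])/2)
    p=np.array([(xy[0]-m['cx'])/f*d,(xy[1]-m['cy'])/f*d,d]); return np.array(m['R']).T@(p-np.array(m['t']))
def w2px(cam,X):
    m=arm.camera_model(cam); f=240/np.tan(np.radians(m['fovy'])/2)
    p=np.array(m['R'])@np.array(X)+np.array(m['t']); return p[:2]/p[2]*f+[m['cx'],m['cy']]
def cloud(cam,dep):
    m=arm.camera_model(cam); f=240/np.tan(np.radians(m['fovy'])/2)
    v,u=np.mgrid[:480,:640]; p=np.stack([(u-m['cx'])/f*dep,(v-m['cy'])/f*dep,dep],-1)
    return (p-np.array(m['t']))@np.array(m['R'])
def save(n,im): cv2.imwrite('pics/'+n,cv2.cvtColor(im,cv2.COLOR_RGB2BGR))
E
python3 - <<'E'
from h import *
for c in ('scene','side'):
    im,d=arm.grab_frame(c); save(c+'.png',im); np.save(c+'_d.npy',d); np.save(c+'_i.npy',im)
    m=arm.camera_model(c); print(c,m['fovy'],-np.array(m['R']).T@np.array(m['t']))
    P=cloud(c,d)
    for l in ('basket','basket_bar','basket_handle','saddle','keeper_ref','tray','bush','hook_stand','steel_bush','grease','flux','stone','spanner'):
        r=arm.mark_of(c,l)
        print(l,[(np.round(x['xy']).tolist(),round(x['conf'],2),np.round(P[int(np.clip(x['xy'][1],0,479)),int(np.clip(x['xy'][0],0,639))]).tolist()) for x in r[:2]])
s=arm.sense();print(s['eef_rot'],s['time'],s['ft_force'],s['gripper_width'])
E
```

```text
pics
scene 51.010243623588174 [-480.18951034  666.00006571  936.36563107]
basket [([359.0, 248.0], 0.7, [562.0, -205.0, 52.0])]
basket_bar [([364.0, 216.0], 0.76, [551.0, -213.0, 173.0])]
basket_handle [([364.0, 184.0], 0.71, [560.0, -208.0, 279.0])]
saddle [([363.0, 217.0], 0.66, [545.0, -204.0, 171.0])]
keeper_ref [([362.0, 205.0], 0.56, [849.0, -453.0, 1.0])]
tray [([259.0, 336.0], 0.76, [427.0, 235.0, 2.0])]
bush [([320.0, 265.0], 0.55, [600.0, -80.0, 12.0]), ([360.0, 251.0], 0.42, [552.0, -207.0, 41.0])]
hook_stand [([361.0, 257.0], 0.85, [518.0, -183.0, 46.0])]
steel_bush [([169.0, 344.0], 0.68, [514.0, 445.0, 17.0])]
grease []
flux [([425.0, 264.0], 0.48, [89.0, 10.0, 346.0]), ([261.0, 338.0], 0.3, [416.0, 234.0, 3.0])]
stone [([361.0, 206.0], 0.73, [586.0, -224.0, 185.0]), ([372.0, 294.0], 0.54, [166.0, 78.0, 248.0])]
spanner [([360.0, 219.0], 0.36, [561.0, -206.0, 159.0])]
side 44.05063919223857 [  -35.82182522 -1019.06514611  1066.64798438]
basket [([390.0, 324.0], 0.56, [549.0, -236.0, 43.0])]
basket_bar [([398.0, 282.0], 0.67, [561.0, -233.0, 169.0])]
basket_handle [([402.0, 241.0], 0.61, [562.0, -229.0, 285.0])]
saddle [([397.0, 283.0], 0.89, [560.0, -232.0, 165.0])]
keeper_ref [([397.0, 268.0], 0.65, [554.0, -233.0, 213.0]), ([450.0, 375.0], 0.6, [583.0, -421.0, 48.0])]
tray []
bush [([395.0, 321.0], 0.74, [555.0, -242.0, 59.0]), ([396.0, 368.0], 0.63, [500.0, -340.0, 29.0])]
hook_stand [([390.0, 332.0], 0.8, [525.0, -268.0, 59.0])]
steel_bush [([397.0, 281.0], 0.33, [552.0, -238.0, 180.0])]
grease [([449.0, 380.0], 0.7, [485.0, -514.0, 191.0]), ([394.0, 284.0], 0.47, [547.0, -234.0, 169.0])]
flux [([368.0, 403.0], 0.61, [399.0, -392.0, 26.0])]
stone []
spanner [([350.0, 358.0], 0.91, [-36.0, -1019.0, 1067.0]), ([402.0, 244.0], 0.45, [555.0, -236.0, 282.0])]
[-3.14152511e+00  1.14822654e-05  3.59762408e-01] 1.4 [-0.9295747  -0.05774829 -0.51841367] 85.05830780606587
```

View pics/scene.png

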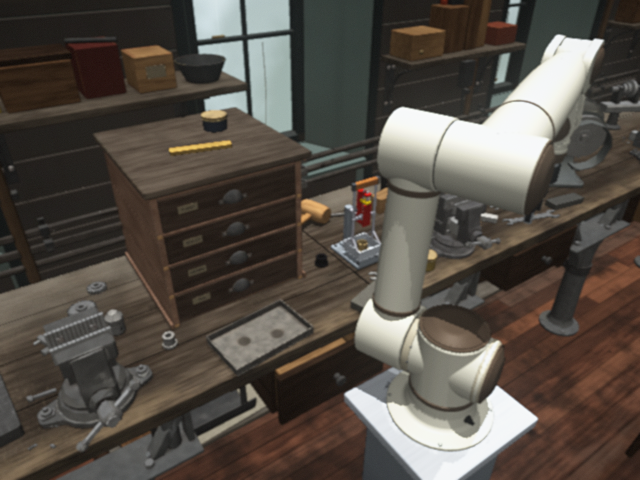

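View pics/side.png

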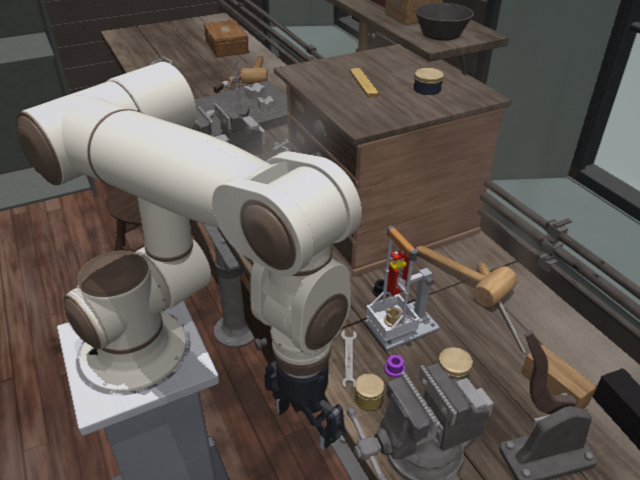

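```bash
python3 - <<'E'
from h import *
def tri(a,b):
    A=[];B=[]
    rays=[]
    for c,xy in (('scene',a),('side',b)):
        m=arm.camera_model(c);o=-np.array(m['R']).T@np.array(m['t']);v=px2w(c,xy,1000)-o;v/=np.linalg.norm(v)
        M=np.eye(3)-np.outer(v,v);A.append(M);B.append(M@o)
    return np.linalg.solve(sum(A),sum(B))
for n,a,b in (('basket',(359,248),(390,324)),('bar',(364,216),(398,282)),('handle',(364,184),(402,241)),('saddle',(363,217),(397,283)),('keeper',(362,205),(397,268))):print(n,tri(a,b).round(1))
im=np.load('scene_i.npy');save('c1.png',cv2.resize(im[150:310,260:460],None,fx=3,fy=3,interpolation=cv2.INTER_CUBIC))
im=np.load('side_i.npy');save('c2.png',cv2.resize(im[220:400,300:500],None,fx=3,fy=3,interpolation=cv2.INTER_CUBIC))
E
```

```text
basket [ 565.7 -221.    31.5]
bar [ 566.4 -225.3  158.6]
handle [ 569.1 -219.1  270.5]
saddle [ 566.6 -222.6  154.7]
keeper [ 566.9 -217.2  197.2]
```

Scene view: the basket hangs on the red/yellow hook at (363,220), the tray is at (260,335), and the chest stands behind the tray.

Bush look-alikes:
- black bush, scene (320,262)
- purple bush, side (395,365)
- steel bush, scene (169,340)
- bronze bush inside the basket, side (393,316): this is the one that's meant

Only one basket is in view, and its handle is at side (401,241).

View pics/c2.png

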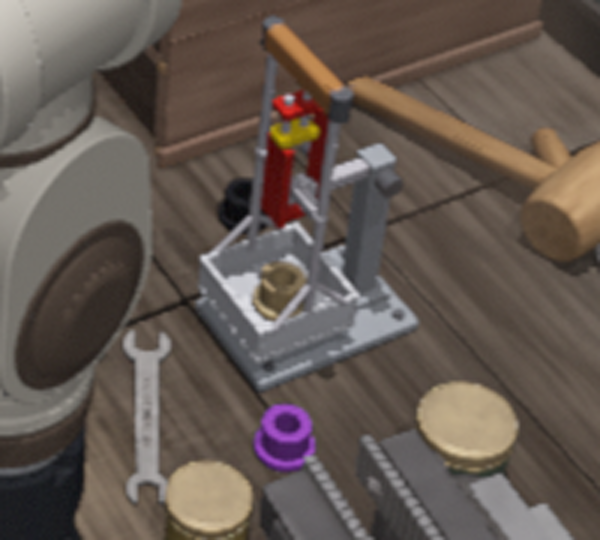

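```bash
python3 - <<'E'
from h import *
for c in ('scene','side'):
    im=np.load(c+'_i.npy').astype(int);d=np.load(c+'_d.npy');P=cloud(c,d)
    near=(abs(P[...,0]-567)<90)&(abs(P[...,1]+221)<80)
    # handle
    m=near&(P[...,2]>255)&(d>0)
    q=P[m]; 
    if len(q)>5:
        mu=q.mean(0);w,V=np.linalg.eigh(np.cov(q[:,:2].T));v=V[:,1]
        print(c,'handle n',len(q),mu.round(1),'dir',np.degrees(np.arctan2(v[1],v[0])).round(1),'ext',np.ptp(q@np.r_[v,0]).round(), 'z',q[:,2].min().round(),q[:,2].max().round())
    # base plate top z~12
    m=near&(abs(P[...,2]-12)<5)&(d>0);q=P[m][:,:2].astype(np.float32)
    # column
    m=near&(P[...,2]>60)&(P[...,2]<180)&(P[...,0]>615)&(d>0)
    print('col',m.sum(),P[m].min(0).round(),P[m].max(0).round(), np.median(P[m],0).round()) if m.any() else 0
    R,G,B=im[...,0],im[...,1],im[...,2]
    red=near&(R>110)&(G<60)&(B<60)&(P[...,2]>120); yel=near&(R>150)&(G>120)&(B<80)&(P[...,2]>120)
    for n,k in (('red',red),('yel',yel)):
        if k.any():
            q=P[k];vv,uu=np.nonzero(k);print(n,k.sum(),q.min(0).round(),q.max(0).round(),np.median(q,0).round(),uu.min(),uu.max(),vv.min(),vv.max())
# tray: fit from mask
r=arm.trace('scene','tray')[0]['region'];P=cloud('scene',np.load('scene_d.npy'))
q=P[r];q=q[abs(q[:,2]-2)<6][:,:2].astype(np.float32);print('tray',len(q),cv2.minAreaRect(q),cv2.minAreaRect(P[r&(P[...,2]>18)][:,:2].astype(np.float32)), P[r][:,2].max())
E
```

```text
scene handle n 242 [ 560.7 -215.6  275.4] dir 89.7 ext 107.0 z 256.0 287.0
col 240 [ 615. -245.   60.] [ 655. -205.  163.] [ 635. -213.  114.]
red 45 [ 542. -227.  204.] [ 589. -190.  266.] [ 556. -214.  243.] 358 370 188 206
yel 60 [ 546. -259.  213.] [ 572. -188.  285.] [ 561. -218.  283.] 357 375 177 203
side handle n 444 [ 561.2 -228.6  277.7] dir 89.8 ext 105.0 z 256.0 287.0
col 488 [ 615. -250.   60.] [ 654. -211.  166.] [ 634. -231.  124.]
red 47 [ 543. -235.  139.] [ 570. -214.  247.] [ 551. -229.  243.] 391 400 252 289
yel 43 [ 545. -257.  214.] [ 575. -193.  286.] [ 560. -229.  279.] 391 412 231 267
tray 3227 ((431.18914794921875, 224.12315368652344), (179.3665771484375, 266.3465881347656), 7.9535298347473145) ((6.271881103515625, 365.2242736816406), (276.0541687011719, 1110.0618896484375), 72.23701477050781) 936.3656310730158
```

Crop c2: the bronze bush is in the basket, the handle is free with its uprights on either side of the red bracket, and the yellow keeper is shut. Next I move above the handle.

Emit:
{"api": "servo_tool", "payload": {"targets": [[0,0,-30,0,0,0],[0,0,-35,0,0,0],[0,0,-35,0,0,0],[0,0,-30,0,0,0],[32,-10.4,0,0,0,0],[32,-10.4,0,0,0,0],[32,-10.4,0,0,0,0],[32,-10.4,0,0,0,0],[32,-10.4,0,0,0,0],[32,-10.4,0,0,0,0],[32,-10.4,0,0,0,0],[32,-10.4,0,0,0,0],[32,-10.4,0,0,0,0],[32,-10.4,0,0,0,0],[32,-10.4,0,0,0,0],[32,-10.4,0,0,0,0],[32,-10.4,0,0,0,0],[32,-10.4,0,0,0,0]]}}

```text
time: 2.95
eef_pos: [562.8, -219.4, 361.4]
eef_rot: [3.141, -0.0, 0.36]
ft_force: [1.0, -1.1, 0.3]
gripper_width: 85.2
grip_force: 0.0
```

Emit:
{"api": "servo_tool", "payload": {"targets": [[0,0,0,0,0,-0.101],[0,0,0,0,0,-0.101],[0,0,0,0,0,-0.101],[0,0,0,0,0,-0.101],[0,0,0,0,0,-0.101],[0,0,0,0,0,-0.101],[0,0,0,0,0,-0.101],[0,0,0,0,0,-0.101],[0,0,0,0,0,-0.101],[0,0,0,0,0,-0.101],[0,0,0,0,0,-0.101],[0,0,0,0,0,-0.1],[0,0,0,0,0,0]], "fingers": 0.6}}

```text
time: 4.03
eef_pos: [561.7, -220.8, 361.3]
eef_rot: [-3.142, -0.0, 1.575]
ft_force: [0.1, 0.5, -0.8]
gripper_width: 51.3
grip_force: 0.0
```

```bash
cat >> h.py <<'E'
def wcloud(d,s):
    m=arm.camera_model('wrist');f=240/np.tan(np.radians(m['fovy'])/2);H=np.array(m['hand_eye'])
    v,u=np.mgrid[:480,:640];dx,dy=u-m['cx'],v-m['cy'];r=np.hypot(dx,dy)+1e-9;th=r/f
    t=np.tan(np.clip(th,0,1.45));P=np.stack([d*t*dx/r,d*t*dy/r,d],-1)
    P=P@H[:3,:3].T+H[:3,3]
    R=Ro.from_euler('xyz',s['eef_rot']).as_matrix()
    return P@R.T+np.array(s['eef_pos'])
E
python3 - <<'E'
from h import *
s=arm.sense();im,d=arm.grab_frame('wrist');save('w1.png',im);P=wcloud(d,s)
print(s['time'],s['eef_pos'],s['eef_rot'],s['ft_force'],s['gripper_width'],s['q'],arm.camera_model('wrist')['fovy'],np.array(arm.camera_model('wrist')['hand_eye']).round(2).tolist())
for l in ('basket_handle','basket_bar','tray','basket','bush','keeper_ref','saddle'):
    for x in arm.mark_of('wrist',l)[:1]:
        print(l,x['xy'],x['conf'],P[int(x['xy'][1]),int(x['xy'][0])].round(1))
h=arm.trace('wrist','basket_handle')
if h:
    q=P[h[0]['region']];q=q[(abs(q[:,2]-283)<8)];print(len(q),np.percentile(q,[1,50,99],axis=0).round(1),cv2.minAreaRect(q[:,:2].astype(np.float32)))
np.save('w1_d.npy',d)
for c in('scene','side'):
    im,d=arm.grab_frame(c);save(c+'2.png',im);np.save(c+'2_d.npy',d);np.save(c+'2_i.npy',im)
E
```

```text
4.0333 [ 561.72462209 -220.80493512  361.25374455] [-3.14155957e+00 -1.98942040e-05  1.57522084e+00] [ 0.11430901  0.48380159 -0.81705199] 51.282859429534234 [-3.74533034e-01  3.37850768e-01  7.35527332e-01  1.96851099e+00
  6.24229230e-06  1.19183878e+00] 65.70646984690485 [[0.0, -0.95, -0.31, 80.25], [1.0, 0.0, 0.0, 0.1], [-0.0, -0.31, 0.95, -143.65], [0.0, 0.0, 0.0, 1.0]]
basket_handle [323.9, 244.7] 0.95 [ 565.5 -217.5  283. ]
basket [320.5, 179.8] 0.81 [ 563.4 -176.2  282.7]
bush [283.7, 247.7] 0.62 [ 515.8 -310.    29.9]
keeper_ref [323.7, 211.6] 0.97 [ 565.3 -195.7  284.6]
saddle [320.8, 205.3] 0.63 [ 563.4 -191.8  285.3]
3679 [[ 558.5 -270.3  279.4]
 [ 566.7 -215.7  283.6]
 [ 574.7 -170.   285.4]] ((566.697998046875, -221.08229064941406), (104.31558227539062, 16.443403244018555), 89.16345977783203)
```

Emit:
{"api": "servo_tool", "payload": {"targets": [[0,5,0,0,0,0.01],[0,0,15,0,0,0],[0,0,20,0,0,0],[0,0,20,0,0,0],[0,0,20,0,0,0],[0,0,15,0,0,0],[0,0,10,0,0,0],[0,0,5,0,0,0],[0,0,0,0,0,0],[0,0,0,0,0,0]]}}

```text
time: 5.42
eef_pos: [566.9, -220.7, 256.7]
eef_rot: [3.141, 0.0, 1.561]
ft_force: [0.7, -0.4, 0.1]
gripper_width: 51.3
grip_force: 0.0
```

```bash
python3 - <<'E'
from h import *
s=arm.sense();print(s['eef_pos'],s['eef_rot'],s['ft_force'])
# side view yellow extents with arm away (first frame) 
im=np.load('side2_i.npy').astype(int);R,G,B=im[...,0],im[...,1],im[...,2]
k=(R>140)&(G>115)&(B<70);k[:245]=0;k[285:]=0;k[:,:380]=0;k[:,420:]=0
v,u=np.nonzero(k);print('yel rows',v.min(),v.max(),'cols',u.min(),u.max())
for z in (157+24,157+31,157+38,157+45,157+52,244): print(z,w2px('side',[550,-231,z]).round(1),w2px('side',[580,-231,z]).round(1))
a=cv2.resize(im[215:335,340:460].astype(np.uint8),None,fx=5,fy=5,interpolation=cv2.INTER_CUBIC);save('c3.png',a)
E
```

```text
[ 566.85010371 -220.74709763  256.69595531] [3.14141659e+00 4.90008778e-05 1.56058735e+00] [ 0.71662383 -0.43256515  0.10538803]
yel rows 260 268 cols 391 405
181 [393.7 278.8] [405.1 274.7]
188 [394.  276.5] [405.4 272.4]
195 [394.2 274.1] [405.7 270. ]
202 [394.5 271.7] [406.  267.6]
209 [394.7 269.3] [406.3 265.2]
244 [396. 257.] [407.8 253. ]
```

View pics/c3.png

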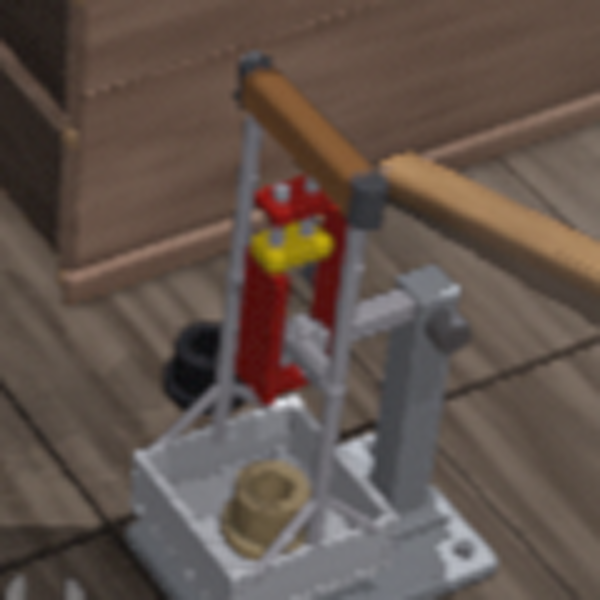

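Crop c3: the keeper's lower edge is at about side row 269, which puts the tip top some 45–52 mm above the saddle. I grip now.

Emit:
{"api": "servo_tool", "payload": {"targets": [[0,0,0,0,0,0],[0,0,0,0,0,0],[0,0,0,0,0,0],[0,0,0,0,0,0],[0,0,0,0,0,0],[0,0,0,0,0,0],[0,0,0,0,0,0],[0,0,0,0,0,0]], "fingers": 0, "squeeze": 90}}

```text
time: 6.08
eef_pos: [566.5, -220.9, 257.2]
eef_rot: [3.141, 0.001, 1.561]
ft_force: [-2.8, 0.0, 6.0]
gripper_width: 14.5
grip_force: 87.9
```

```bash
cat > s.py <<'E'
from h import *
s=arm.sense();[print(k,np.round(s[k],2)) for k in('time','eef_pos','eef_rot','ft_force','moment','gripper_width','grip_force')]
E
python3 s.py
```

```text
time 6.08
eef_pos [ 566.49 -220.86  257.19]
eef_rot [3.14 0.   1.56]
ft_force [-2.84  0.01  5.98]
moment [-0.02  0.84  0.02]
gripper_width 14.46
grip_force 87.92
```

Emit:
{"api": "servo_tool", "payload": {"targets": [[0,0,-2,0,0,0],[0,0,-3,0,0,0],[0,0,-4,0,0,0],[0,0,-4,0,0,0],[0,0,-3,0,0,0],[0,0,0,0,0,0],[0,0,0,0,0,0],[0,0,0,0,0,0]]}}

```text
time: 6.75
eef_pos: [566.7, -220.8, 272.1]
eef_rot: [-3.141, -0.0, 1.561]
ft_force: [0.2, -0.6, -5.0]
gripper_width: 14.2
grip_force: 87.9
```

```bash
python3 s.py
```

```text
time 6.75
eef_pos [ 566.73 -220.77  272.1 ]
eef_rot [-3.14 -0.    1.56]
ft_force [ 0.16 -0.63 -4.95]
moment [ 0.04 -0.03  0.  ]
gripper_width 14.18
grip_force 87.86
```

Emit:
{"api": "servo_tool", "payload": {"targets": [[0,0,-3,0,0,0],[0,0,-3,0,0,0],[0,0,-3,0,0,0],[0,0,-3,0,0,0],[0,0,-3,0,0,0],[0,0,-2,0,0,0],[0,0,0,0,0,0],[0,0,0,0,0,0],[0,0,0,0,0,0]]}}

```text
time: 7.5
eef_pos: [566.7, -220.8, 289.1]
eef_rot: [-3.141, -0.0, 1.561]
ft_force: [0.2, 0.6, -4.5]
gripper_width: 14.5
grip_force: 87.9
```

Emit:
{"api": "servo_tool", "payload": {"targets": [[0,0,-1,0,0,0],[0,0,-1,0,0,0],[0,0,0,0,0,0],[0,0,0,0,0,0]]}}

```text
time: 7.83
eef_pos: [566.7, -220.8, 291.3]
eef_rot: [3.141, 0.0, 1.561]
ft_force: [0.4, -0.0, -4.7]
gripper_width: 14.6
grip_force: 87.9
```

Emit:
{"api": "servo_tool", "payload": {"targets": [[0,0,-1,0,0,0],[0,0,0,0,0,0],[0,0,0,0,0,0]]}}

```text
time: 8.08
eef_pos: [566.7, -220.8, 292.3]
eef_rot: [3.142, 0.0, 1.561]
ft_force: [-0.3, 0.7, -5.5]
gripper_width: 14.5
grip_force: 87.9
```

Emit:
{"api": "servo_tool", "payload": {"targets": [[0,0,-1,0,0,0],[0,0,0,0,0,0],[0,0,0,0,0,0]]}}

```text
time: 8.33
eef_pos: [566.7, -220.8, 293.4]
eef_rot: [3.141, 0.0, 1.561]
ft_force: [-0.2, 0.1, -3.7]
gripper_width: 14.4
grip_force: 87.9
```

Emit:
{"api": "servo_tool", "payload": {"targets": [[0,0,-1,0,0,0],[0,0,0,0,0,0],[0,0,0,0,0,0]]}}

```text
time: 8.58
eef_pos: [566.7, -220.8, 294.3]
eef_rot: [3.141, 0.0, 1.561]
ft_force: [0.1, 0.4, -4.9]
gripper_width: 14.1
grip_force: 87.9
```

Emit:
{"api": "servo_tool", "payload": {"targets": [[0,0,-1,0,0,0],[0,0,0,0,0,0],[0,0,0,0,0,0]]}}

```text
time: 8.83
eef_pos: [566.7, -220.8, 295.4]
eef_rot: [3.141, 0.0, 1.561]
ft_force: [-0.1, -0.2, -4.9]
gripper_width: 14.6
grip_force: 87.9
```

Emit:
{"api": "servo_tool", "payload": {"targets": [[0,0,-1,0,0,0],[0,0,0,0,0,0],[0,0,0,0,0,0]]}}

```text
time: 9.08
eef_pos: [566.7, -220.8, 296.4]
eef_rot: [3.141, 0.0, 1.561]
ft_force: [0.3, -0.0, -4.2]
gripper_width: 14.4
grip_force: 87.9
```

Emit:
{"api": "servo_tool", "payload": {"targets": [[0,0,-1,0,0,0],[0,0,0,0,0,0],[0,0,0,0,0,0]]}}

```text
time: 9.33
eef_pos: [566.7, -220.8, 297.3]
eef_rot: [3.141, 0.0, 1.561]
ft_force: [-0.5, 0.5, -4.8]
gripper_width: 14.6
grip_force: 87.9
```

Emit:
{"api": "servo_tool", "payload": {"targets": [[0,0,-1,0,0,0],[0,0,0,0,0,0],[0,0,0,0,0,0]]}}

```text
time: 9.58
eef_pos: [566.7, -220.8, 298.4]
eef_rot: [3.141, 0.0, 1.561]
ft_force: [-0.0, 0.1, -5.0]
gripper_width: 14.4
grip_force: 87.9
```

Emit:
{"api": "servo_tool", "payload": {"targets": [[0,0,-1,0,0,0],[0,0,0,0,0,0],[0,0,0,0,0,0]]}}

```text
time: 9.83
eef_pos: [566.7, -220.7, 298.8]
eef_rot: [-3.141, -0.0, 1.561]
ft_force: [1.0, 0.1, -8.6]
gripper_width: 14.6
grip_force: 88.0
```

Emit:
{"api": "servo_tool", "payload": {"targets": [[0,0,-1,0,0,0],[0,0,0,0,0,0],[0,0,0,0,0,0]]}}

```text
time: 10.08
eef_pos: [566.7, -220.8, 300.0]
eef_rot: [-3.141, -0.0, 1.561]
ft_force: [0.9, -0.2, -10.1]
gripper_width: 14.1
grip_force: 87.8
```

Contact with the keeper came at TCP z ≈ 298.7. I raise to about 12 mm beyond that.

Emit:
{"api": "servo_tool", "payload": {"targets": [[0,0,-1,0,0,0],[0,0,-1,0,0,0],[0,0,-1,0,0,0],[0,0,-1,0,0,0],[0,0,-1,0,0,0],[0,0,-1,0,0,0],[0,0,-1,0,0,0],[0,0,0,0,0,0],[0,0,0,0,0,0],[0,0,0,0,0,0]]}}

```text
time: 10.92
eef_pos: [566.7, -220.8, 307.2]
eef_rot: [-3.141, -0.0, 1.561]
ft_force: [-0.5, 1.1, -11.7]
gripper_width: 14.7
grip_force: 87.8
```

Emit:
{"api": "servo_tool", "payload": {"targets": [[0,0,-1,0,0,0],[0,0,-1,0,0,0],[0,0,0,0,0,0],[0,0,0,0,0,0],[0,0,0,0,0,0]]}}

```text
time: 11.33
eef_pos: [566.7, -220.8, 309.2]
eef_rot: [-3.141, -0.0, 1.561]
ft_force: [0.1, -0.1, -12.4]
gripper_width: 14.6
grip_force: 87.8
```

Emit:
{"api": "servo_tool", "payload": {"targets": [[0,0,-1,0,0,0],[0,0,-0.5,0,0,0],[0,0,0,0,0,0],[0,0,0,0,0,0],[0,0,0,0,0,0]]}}

```text
time: 11.75
eef_pos: [566.7, -220.8, 310.7]
eef_rot: [-3.141, -0.0, 1.561]
ft_force: [1.0, 0.9, -14.0]
gripper_width: 14.1
grip_force: 87.8
```

```bash
python3 - <<'E'
from h import *
F=[]
for c in ('side','scene','side','scene'):
    im,d=arm.grab_frame(c);s=arm.sense();F.append(s['ft_force'])
    if len(F)==1:
        save('c4.png',cv2.resize(im[200:330,340:470],None,fx=4.5,fy=4.5,interpolation=cv2.INTER_CUBIC))
print(np.round(F,1),s['eef_pos'],s['moment'])
E
```

```text
[[ -0.4   0.4 -13. ]
 [ -0.7   0.2 -12.9]
 [ -0.7   0.5 -12.6]
 [ -0.5   0.4 -13.2]] [ 566.67794842 -220.77071255  310.74644058] [-0.00982492  0.05438355  0.00065115]
```

View pics/c4.png

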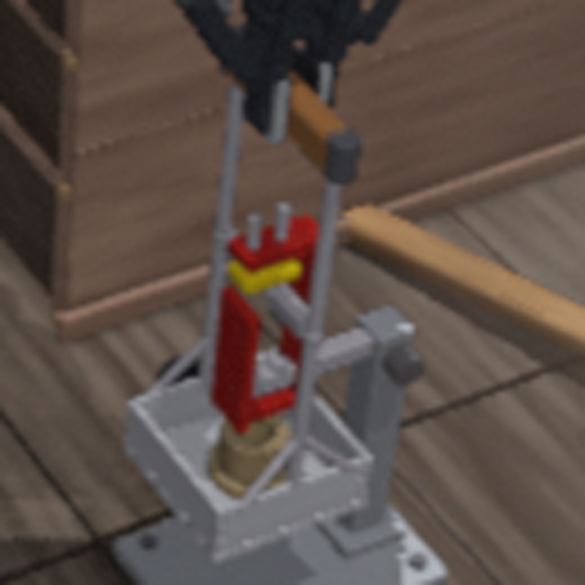

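Emit:
{"api": "servo_tool", "payload": {"targets": [[0,-1,0,0,0,0],[0,-1,0,0,0,0],[0,-1,0,0,0,0],[0,-1,0,0,0,0],[0,-1,0,0,0,0],[0,0,0,0,0,0]]}}

```text
time: 12.45
eef_pos: [562.3, -220.7, 311.1]
eef_rot: [3.14, 0.0, 1.561]
ft_force: [6.5, -0.5, -13.5]
gripper_width: 14.5
grip_force: 87.9
```

Emit:
{"api": "servo_tool", "payload": {"targets": [[0,-1,0,0,0,0],[0,-1,0,0,0,0],[0,0,0,0,0,0]]}}

```text
time: 12.7
eef_pos: [560.1, -220.7, 311.0]
eef_rot: [3.14, 0.0, 1.561]
ft_force: [5.2, 0.4, -13.1]
gripper_width: 14.1
grip_force: 87.9
```

Emit:
{"api": "servo_tool", "payload": {"targets": [[0,-1,0,0,0,0],[0,-1,0,0,0,0],[0,0,0,0,0,0]]}}

```text
time: 12.95
eef_pos: [558.0, -220.7, 311.0]
eef_rot: [3.141, 0.0, 1.561]
ft_force: [4.7, 0.2, -14.1]
gripper_width: 14.1
grip_force: 87.9
```

Emit:
{"api": "servo_tool", "payload": {"targets": [[0,-1,0,0,0,0],[0,-1,0,0,0,0],[0,-1,0,0,0,0],[0,-1,0,0,0,0],[0,0,0,0,0,0]]}}

```text
time: 13.37
eef_pos: [553.9, -220.6, 311.0]
eef_rot: [3.141, 0.0, 1.561]
ft_force: [4.9, 0.1, -13.3]
gripper_width: 14.0
grip_force: 87.9
```

Emit:
{"api": "servo_tool", "payload": {"targets": [[0,-1,0,0,0,0],[0,-1,0,0,0,0],[0,-1,0,0,0,0],[0,-1,0,0,0,0],[0,0,0,0,0,0]]}}

```text
time: 13.78
eef_pos: [549.8, -220.6, 310.9]
eef_rot: [3.141, 0.0, 1.561]
ft_force: [5.2, -0.2, -13.5]
gripper_width: 14.2
grip_force: 87.9
```

Emit:
{"api": "servo_tool", "payload": {"targets": [[0,-1,0,0,0,0],[0,-1,0,0,0,0],[0,-1,0,0,0,0],[0,-1,0,0,0,0],[0,-1,0,0,0,0],[0,-1,0,0,0,0],[0,-1,0,0,0,0],[0,-2,0,0,0,0],[0,-2,0,0,0,0],[0,-2,0,0,0,0],[0,0,0,0,0,0]]}}

```text
time: 14.7
eef_pos: [536.1, -220.5, 311.8]
eef_rot: [3.141, 0.001, 1.561]
ft_force: [1.0, -0.2, -4.4]
gripper_width: 13.7
grip_force: 90.4
```

```bash
python3 - <<'E'
from h import *
s=arm.sense();print(s['eef_pos'],s['eef_rot'],s['moment'],s['ft_force'])
im,d=arm.grab_frame('side');save('c5.png',cv2.resize(im[180:360,320:500],None,fx=3.2,fy=3.2,interpolation=cv2.INTER_CUBIC))
im,d=arm.grab_frame('scene');np.save('sc3.npy',d);np.save('sc3i.npy',im);P=cloud('scene',d)
r=arm.trace('scene','tray')[0]
m=r['region']&(d>0)
for lo,hi in((-4,10),(14,32)):
    q=P[m&(P[...,2]>lo)&(P[...,2]<hi)];q=q[(abs(q[:,0]-430)<140)&(abs(q[:,1]-230)<190)]
    print(lo,len(q),cv2.minAreaRect(q[:,:2].astype(np.float32)),np.percentile(q,[1,50,99],axis=0).round().tolist())
x=arm.mark_of('scene','tray')[0];print(x['xy'],x['conf'],P[int(x['xy'][1]),int(x['xy'][0])])
# floor-height ray intersection for mask corners
c,_=cv2.findContours(r['region'].astype(np.uint8),0,2);c=max(c,key=cv2.contourArea);a=cv2.approxPolyDP(c,0.03*cv2.arcLength(c,True),True)[:,0];
o=-np.array(arm.camera_model('scene')['R']).T@np.array(arm.camera_model('scene')['t'])
for p in a:
    v=px2w('scene',p,1000)-o; print(p,[(o+v*(h-o[2])/v[2]).round(0).tolist()[:2] for h in(24,0)])
E
```

```text
[ 536.05482175 -220.54380525  311.7532714 ] [3.14092489e+00 6.57488964e-04 1.56053449e+00] [ 0.02807551 -0.01960772 -0.01622172] [ 0.96492574 -0.19435714 -4.35395044]
-4 3278 ((429.8369140625, 224.41848754882812), (179.87242126464844, 263.884521484375), 3.311100482940674) [[337.0, 113.0, -2.0], [425.0, 238.0, 3.0], [502.0, 352.0, 9.0]]
14 760 ((419.4658508300781, 232.56991577148438), (157.45697021484375, 242.99586486816406), 5.573008060455322) [[333.0, 108.0, 14.0], [404.0, 240.0, 20.0], [503.0, 358.0, 28.0]]
[259.5, 336.4] 0.97 [426.24696202 232.09217097   1.14142647]
[312 326] [[359.0, 107.0], [381.0, 92.0]]
[278 300] [[504.0, 127.0], [529.0, 113.0]]
[206 342] [[460.0, 366.0], [485.0, 358.0]]
[237 375] [[316.0, 350.0], [337.0, 342.0]]
```

View pics/c5.png

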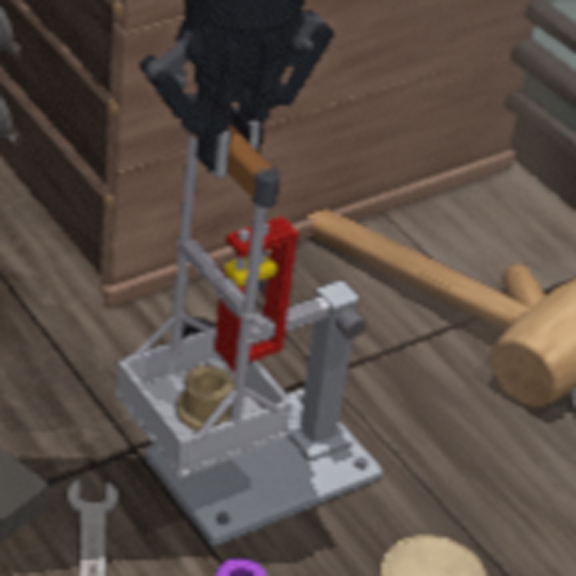

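The bar is out of the hook, the keeper has sprung shut, and the bronze bush still sits in the level basket at crop (207,395). I carry it to the tray.

Emit:
{"api": "servo_tool", "payload": {"targets": [[0,-3,0,0,0,0],[0,-6,0,0,0,0],[0,-8,0,0,0,0],[0,-8,0,0,0,0],[3,-6,0,0,0,0],[6,-3.6,0,0,0,0],[12,-3.6,0,0,0,0],[18,-3.6,0,0,0,0],[18,-3.6,0,0,0,0],[18,-3.6,0,0,0,0],[18,-3.6,0,0,0,0],[18,-3.6,0,0,0,0],[18,-3.6,0,0,0,0],[18,-3.6,0,0,0,0],[18,-3.6,0,0,0,0],[18,-3.6,0,0,0,0],[18,-3.6,0,0,0,0],[18,-3.6,0,0,0,0],[18,-3.6,0,0,0,0]]}}

```text
time: 16.48
eef_pos: [456.8, 19.0, 311.0]
eef_rot: [3.141, -0.0, 1.561]
ft_force: [1.4, -0.8, -4.7]
gripper_width: 14.6
grip_force: 90.4
```

Emit:
{"api": "servo_tool", "payload": {"targets": [[18,-3.6,0,0,0,0],[18,-3.6,0,0,0,0],[18,-3.6,0,0,0,0],[18,-3.6,0,0,0,0],[18,-3.6,0,0,0,0],[18,-3.6,0,0,0,0],[18,-3.6,0,0,0,0],[18,-3.6,0,0,0,0],[18,-3.6,0,0,0,0],[12,-2.5,0,0,0,0],[8,-1,0,0,0,0],[4,0,0,0,0,0],[0,0,0,0,0,0],[0,0,0,0,0,0]]}}

```text
time: 17.65
eef_pos: [423.5, 203.5, 310.8]
eef_rot: [3.142, 0.0, 1.561]
ft_force: [0.2, 0.1, -5.0]
gripper_width: 14.5
grip_force: 90.4
```

```bash
python3 - <<'E'
from h import *
s=arm.sense();print(s['time'],s['eef_pos'],s['eef_rot'],s['ft_force'],s['gripper_width'])
im,d=arm.grab_frame('wrist');save('w2.png',im);P=wcloud(d,s)
r=arm.trace('wrist','tray')
if r:
    m=r[0]['region']&(d>0);print(r[0]['conf'],m.sum());q=P[m&(abs(P[...,2]-24)<6)];print(len(q),cv2.minAreaRect(q[:,:2].astype(np.float32)))
    q=P[m&(P[...,2]<10)];q=q[q[:,2]>-5];print(len(q),np.median(q[:,2]),cv2.minAreaRect(q[:,:2].astype(np.float32)))
im2,d2=arm.grab_frame('scene');im3,d3=arm.grab_frame('side')
a=np.hstack([cv2.resize(im[:,:],(400,300)),cv2.resize(im2[180:405,130:430],(400,300))]);b=np.zeros((300,800,3),np.uint8);b[:,:400]=cv2.resize(im3[60:285,240:540],(400,300));save('w2.png',np.vstack([a,b]))
P=cloud('scene',d2);print([ (l,x['xy'],x['conf']) for l in('tray','bush','basket') for x in arm.mark_of('scene',l)[:1]])
E
```

```text
17.65 [423.50188812 203.5050449  310.80256811] [3.14155703e+00 2.62996761e-04 1.56106324e+00] [ 0.16128161  0.10001583 -4.99897909] 14.494078606263404
0.94 15563
1550 ((420.4332580566406, 232.31765747070312), (151.1314697265625, 240.81166076660156), 5.662089824676514)
13255 3.283992439301244 ((420.66119384765625, 229.48219299316406), (158.91165161132812, 255.6139373779297), 5.059314250946045)
[('tray', [258.7, 336.4], 0.95), ('bush', [267.2, 304.5], 0.73), ('basket', [268.5, 307.9], 0.6)]
```

View pics/w2.png

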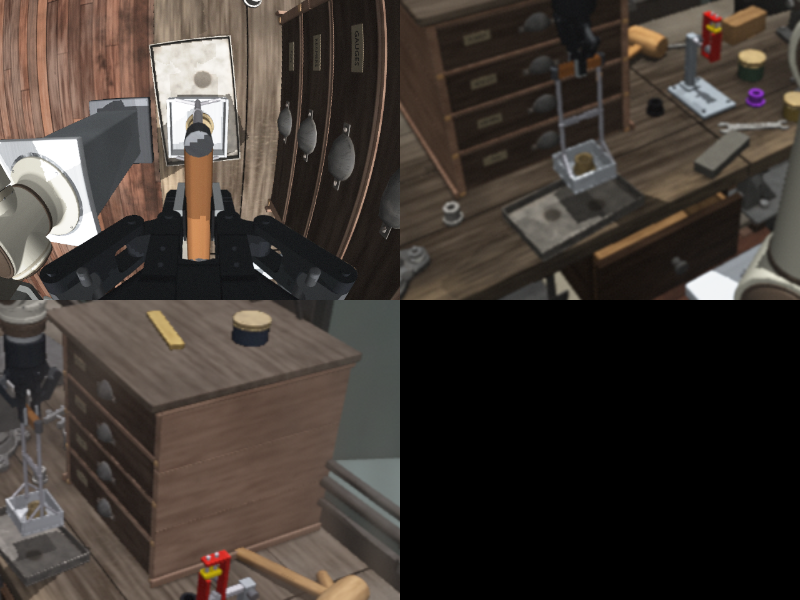

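The wrist view fits the tray at (420,232), 151×241 mm, yaw 5.7°. The basket is level with the bush inside, so I align it and lower.

Emit:
{"api": "servo_tool", "payload": {"targets": [[5,-1,0,0,0,0],[9,-1,0,0,0,0],[9,-1,0,0,0,0],[5,0,0,0,0,0],[0,0,0,0,0,-0.03],[0,0,0,0,0,-0.04],[0,0,0,0,0,-0.03],[0,0,4,0,0,0],[0,0,7,0,0,0],[0,0,9,0,0,0],[0,0,9,0,0,0],[0,0,9,0,0,0],[0,0,8,0,0,0],[0,0,7,0,0,0],[0,0,5,0,0,0],[0,0,4,0,0,0],[0,0,3,0,0,0],[0,0,0,0,0,0],[0,0,0,0,0,0]]}}

```text
time: 19.58
eef_pos: [420.9, 231.7, 245.9]
eef_rot: [3.141, -0.0, 1.661]
ft_force: [-0.3, 0.5, -4.2]
gripper_width: 14.5
grip_force: 90.4
```

Emit:
{"api": "servo_tool", "payload": {"targets": [[0,0,1.5,0,0,0],[0,0,1.5,0,0,0],[0,0,1.5,0,0,0],[0,0,1.5,0,0,0],[0,0,0,0,0,0],[0,0,0,0,0,0]]}}

```text
time: 20.08
eef_pos: [420.9, 231.7, 239.7]
eef_rot: [-3.141, 0.0, 1.661]
ft_force: [0.4, 0.5, -4.8]
gripper_width: 14.6
grip_force: 90.4
```

Emit:
{"api": "servo_tool", "payload": {"targets": [[0,0,1,0,0,0],[0,0,1,0,0,0],[0,0,1,0,0,0],[0,0,1,0,0,0],[0,0,1,0,0,0],[0,0,0,0,0,0],[0,0,0,0,0,0]]}}

```text
time: 20.67
eef_pos: [420.9, 231.7, 234.7]
eef_rot: [-3.142, 0.0, 1.661]
ft_force: [-0.5, 0.6, -4.3]
gripper_width: 14.3
grip_force: 90.4
```

Emit:
{"api": "servo_tool", "payload": {"targets": [[0,0,0.5,0,0,0],[0,0,0.5,0,0,0],[0,0,0.5,0,0,0],[0,0,0.5,0,0,0],[0,0,0.5,0,0,0],[0,0,0.5,0,0,0],[0,0,0.5,0,0,0],[0,0,0,0,0,0],[0,0,0,0,0,0]]}}

```text
time: 21.42
eef_pos: [420.9, 231.7, 231.2]
eef_rot: [-3.141, 0.0, 1.661]
ft_force: [0.2, -0.3, -4.7]
gripper_width: 14.4
grip_force: 90.4
```

Emit:
{"api": "servo_tool", "payload": {"targets": [[0,0,0.5,0,0,0],[0,0,0.5,0,0,0],[0,0,0,0,0,0],[0,0,0,0,0,0]]}}

```text
time: 21.75
eef_pos: [420.9, 231.7, 230.3]
eef_rot: [-3.142, 0.0, 1.661]
ft_force: [0.3, -0.2, -4.8]
gripper_width: 14.5
grip_force: 90.4
```

Emit:
{"api": "servo_tool", "payload": {"targets": [[0,0,0.5,0,0,0],[0,0,0,0,0,0],[0,0,0,0,0,0]]}}

```text
time: 22.0
eef_pos: [420.9, 231.8, 230.0]
eef_rot: [3.141, -0.0, 1.661]
ft_force: [-0.3, -0.1, -2.3]
gripper_width: 14.2
grip_force: 90.6
```

Emit:
{"api": "servo_tool", "payload": {"targets": [[0,0,0.4,0,0,0],[0,0,0.4,0,0,0],[0,0,0,0,0,0],[0,0,0,0,0,0]]}}

```text
time: 22.33
eef_pos: [421.0, 232.0, 229.9]
eef_rot: [3.14, -0.001, 1.661]
ft_force: [-4.0, 0.4, 5.6]
gripper_width: 14.7
grip_force: 91.8
```

```bash
python3 s.py
```

```text
time 22.33
eef_pos [420.99 231.96 229.95]
eef_rot [ 3.14 -0.    1.66]
ft_force [-3.97  0.37  5.6 ]
moment [ 0.05  0.55 -0.04]
gripper_width 14.67
grip_force 91.8
```

It's seated, with about 10 N on the floor. I ease off slightly, open, and rise.

Emit:
{"api": "servo_tool", "payload": {"targets": [[0,0,-0.4,0,0,0],[0,0,0,0,0,0],[0,0,0,0,0,0]]}}

```text
time: 22.58
eef_pos: [421.0, 231.9, 230.0]
eef_rot: [3.141, -0.001, 1.661]
ft_force: [-2.3, 1.5, 6.0]
gripper_width: 14.4
grip_force: 91.9
```

Emit:
{"api": "servo_tool", "payload": {"targets": [[0,0,0,0,0,0],[0,0,0,0,0,0],[0,0,0,0,0,0],[0,0,0,0,0,0],[0,0,0,0,0,0],[0,0,0,0,0,0],[0,0,0,0,0,0],[0,0,0,0,0,0]], "fingers": 0.6}}

```text
time: 23.25
eef_pos: [420.9, 231.7, 229.4]
eef_rot: [-3.142, 0.0, 1.661]
ft_force: [0.4, -0.3, -0.5]
gripper_width: 51.2
grip_force: 0.0
```

Emit:
{"api": "servo_tool", "payload": {"targets": [[0,0,-4,0,0,0],[0,0,-8,0,0,0],[0,0,-10,0,0,0],[0,0,-15,0,0,0],[0,0,-20,0,0,0],[0,0,-20,0,0,0],[0,0,-20,0,0,0],[0,0,-15,0,0,0],[0,0,-10,0,0,0],[0,0,0,0,0,0],[0,0,0,0,0,0]]}}

```text
time: 24.17
eef_pos: [421.2, 231.9, 352.2]
eef_rot: [3.14, -0.001, 1.661]
ft_force: [-0.0, 0.3, -1.7]
gripper_width: 51.3
grip_force: 0.0
```

```bash
python3 - <<'E'
from h import *
s=arm.sense();print(s['time'],s['eef_pos'],s['ft_force'])
im,d=arm.grab_frame('wrist');P=wcloud(d,s)
h=arm.trace('wrist','basket_handle')
if h:
    q=P[h[0]['region']];q=q[abs(q[:,2]-255)<12];print(np.percentile(q,[1,50,99],axis=0).round(1).tolist(),cv2.minAreaRect(q[:,:2].astype(np.float32)))
im2,d2=arm.grab_frame('scene')
save('f.png',np.hstack([cv2.resize(im,(400,300)),cv2.resize(im2[240:390,170:370],(400,300))]))
E
```

```text
24.1667 [421.1761829  231.86140264 352.16610461] [-0.02116314  0.34452878 -1.67329589]
[[409.1, 183.8, 251.8], [419.3, 237.1, 256.0], [430.1, 283.0, 257.7]] ((419.7720947265625, 232.3733367919922), (16.01426887512207, 103.77818298339844), 5.189150810241699)
```

View pics/f.png

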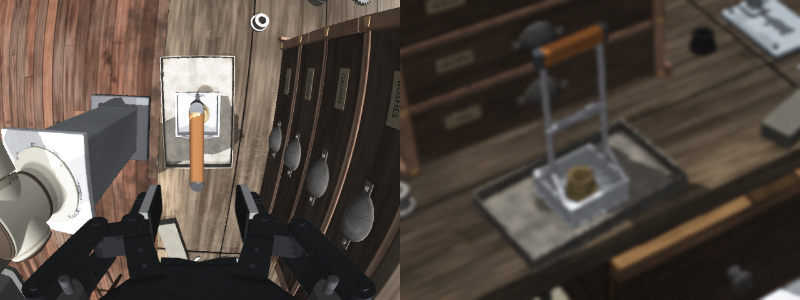

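The basket stands upright in the tray with the bush inside, and the handle is at z ≈ 256, as it should be with the basket on the tray floor.

```bash
python3 -c "
from station import arm
print(arm.hand_in())"
```

```text
the job is handed in; nothing more can be done
None
```

The basket now stands upright on the tray's floor with the bronze bush inside; the keeper was raised about 12 mm by feel before drawing the bar out, and the job was handed in at about 24 s (no verdict was returned).

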